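Open the safety-capped bottle that the pouring spout fits

ROBOT

A 7-joint arm with a two-finger parallel gripper is mounted at the origin on the work surface; the furniture and walls round the work are solid. World frame = base frame: x ahead of the robot, y to its left, z up, the work surface at z = 0. Lengths are in m, angles in rad, forces in N, time in s.
With the tool pointing down it reaches from about 0.4 to 0.85 m from the base axis. Payload 10.4 kg.
Tool frame: the origin (TCP) lies at the very end of the fingers, on their centre line; the grasp point (between the pads) lies r.tcp_to_grasp behind it (r.tcp_to_grasp is the distance from the TCP to the grasp point, in m); z points along the fingers, y is the line along which they close (so a half turn about z gives the same grasp; the last joint's range is limited). The gripper opens to 87 mm and grips with 3 to 60 N. Pads are 19 mm wide; open, the fingers measure 117 mm over their backs; the gripper's body (75 mm by 190 mm) begins 51 mm behind the grasp point.
Start: joints at [-1.363, 0.332, -0.065, 1.46, 0.022, 1.35, -0.088], TCP at [0.143, 0.608, 0.223] pointing down, gripper open.
Joint ranges: [-2.6, 2.6], [-0.5, 2.12], [-1.47, 1.34], [0.16, 2.42], [-1.27, 4.41], [0.06, 2.06], [-2.6, 2.6]. Speed limits (rad/s): [2.22, 2.22, 2.79, 2.79, 3.14, 3.14, 3.14].

INTERFACE

Orientations are given as a unit quaternion [x, y, z, w].
In Python, from bench import monitor, cams, ticket, r gives the robot as it stands.
- The arm moves only by the shell command python3 -m crank 'ROWS' [OPENING] [FORCE]. ROWS is a JSON object whose one key "steps" holds a list of rows, each a list of 2 entries, a list of its own where there are three numbers: the shift along the world's x, y, z in units of 25 mm (1.0 is 25 mm), then the turn, a rotation vector about the world's x, y, z in units of 5 degrees (1.0 is 5 degrees). In form: {"steps": [[[x, y, z], [ax, ay, az]], ...]}. A call has 1 to 10 rows; each row shifts and turns the commanded pose from where the row before left it; what a row does not reach is not made up. A row lasts 1/12 s, in which the tool goes at most 41.7 mm and 7.16 degrees, less where a joint would pass 70% of its speed; a pose out of reach is approached as far as the arm can. A call is refused whole if a number of a shift passes 1 or a number of a turn 1, either way. A call with a gripper value outside its range is refused whole. OPENING is the finger opening in mm, from 0 to 87, set as the call begins (- or left out, the last holds). The fingers move at their own pace and stop on an object; FORCE is the grip in N (left out, the last holds). Time passes only in rows, so rows that do not move let the fingers close. It gives the time, the measured TCP pose, the force, the opening and the grip force at its end, in the units of the state.
- monitor.read_state(): the state, without advancing time (a new reading comes with each control period).
- cams.camera(name): name is "scene" or "top"; returns a dict with "pixels" (480x640x3 uint8, blue, green, red), "z_map" (480x640 float32, m along the optical axis (not along the pixel's ray), 0 where there is no reading), "vfov" (degrees; the focal length in pixels is half the picture's height over the tangent of half this angle, whatever the lens; pixels are square), "cx", "cy" (the principal point, pixels), "T" (4x4, takes a point from camera to world coordinates). Camera axes: x right, y up, looking along -z (the intrinsics and any distortion apply to the point x, -y, -z); pixel columns grow to the right and rows downward; lengths in m; the calibration is good to about 2 mm. A picture is of the moment at which its call begins.
- ticket.close_job(): hands the job in; it is judged then, once.
The state is a dict: "time": time; "joint_positions": joint angles; "joint_vel": joint speeds; "joint_torque": joint torques, N m; "ee_pos": TCP position; "eef_rot": TCP orientation; "ft_force": force on the tool from outside, world axes, zero at the start; "torque": the same for the moment, N m; "width": finger opening in m; "grip_force": force on a finger pad.
Only numpy, scipy, OpenCV 4.12 (cv2) and the standard library are available. Lean on these libraries where they do the work, as an engineer would, in place of code of your own. Each camera call takes 0.05 s, during which the arm holds its last target. There are 200 camera calls.

TASK

The black pouring spout on the bench belongs to one of the three bottles in the timber block: the one whose red safety cap is just as wide as the spout's collar, the middle size of the three. Open that bottle: press its push-and-turn cap down, keep it down and twist it anticlockwise until it is free, then lift it off. Finish still holding the cap in the gripper, level and still, straight above the bottle's open mouth and about 5 cm clear of it; leave the other two bottles shut, every bottle standing in its pocket, and the spout standing where it is.

Things in the scene. Friction and masses are not known exactly. Their poses are not given: they have to be found in the camera images.
- cap_middle: Red ribbed safety cap, 48 mm across, 30 mm high, white mark on top along its +x; middle of three sizes, to be opened; about 70 g. Origin: centre of its lower rim, z up. Shut, the rim is 135 mm above the bottle's underside, 11 mm above the shoulder. Pressed down 4 mm or more (about 11 N) and kept down, it turns anticlockwise seen from above; after 60 degrees (36 to 82) it lifts straight off.
- bottle_middle: Square white plastic bottle, body 70 x 70 x 110 mm, yellow label, shoulder up to 124 mm, mouth at 152.5 mm; about 0.7 kg. Stands loosely (1.5 mm play) in a pocket of the block, which keeps it from turning. Origin: centre of the underside, z up. The one with the 48 mm cap. The shut cap's x axis is within 6 degrees of the bottle's.
- mouth_middle (a point): Centre of the mouth, on the rim of the neck, of the bottle with the 48 mm cap. Three tabs on the neck, each with a low tooth and a stop, hold three lugs in the cap: a spring pushes the cap up with 7 N, it bottoms 6.5 mm down at 13 N; unpressed it does not turn, clockwise never; pulled while locked it lifts the bottle; at 86 degrees it meets a stop.
- cap_narrow: Red ribbed safety cap, 38 mm across, 30 mm high, white mark on top along its +x; the narrowest, stays shut. Origin: centre of its lower rim, z up. Shut, the rim is 135 mm above the bottle's underside, 11 mm above the shoulder. 
- bottle_narrow: Square white plastic bottle, body 70 x 70 x 110 mm, yellow label, shoulder up to 124 mm, mouth at 152.5 mm; about 0.7 kg. Stands loosely (1.5 mm play) in a pocket of the block, which keeps it from turning. Origin: centre of the underside, z up. The one with the 38 mm cap.
- cap_wide: Red ribbed safety cap, 58 mm across, 30 mm high, white mark on top along its +x; the widest, stays shut. Origin: centre of its lower rim, z up. Shut, the rim is 135 mm above the bottle's underside, 11 mm above the shoulder. 
- bottle_wide: Square white plastic bottle, body 70 x 70 x 110 mm, yellow label, shoulder up to 124 mm, mouth at 152.5 mm; about 0.7 kg. Stands loosely (1.5 mm play) in a pocket of the block, which keeps it from turning. Origin: centre of the underside, z up. The one with the 58 mm cap.
- bottle_block: Light timber block screwed to the bench, 104 mm (x) x 336 mm (y) x 42 mm high, with three square pockets 73 mm wide and 30 mm deep in a row along its y axis at -115, 0 and +115 mm; one bottle stands in each, in any order. The pocket floors are 12 mm above the bench. A tall mitre saw stands behind and to the right of it: come in over the front of the bench. Origin: centre of the underside.
- spout: Black plastic pouring spout standing on the bench on its ribbed round collar, which is 48 mm across and 20 mm high; a cone and a bent tube above it reach 110 mm. Origin: centre of the underside.
Mind the look-alikes: they are no part of the job. Leave any purple look-alike of the cap_middle alone.

How it is judged:
On the way, in this order (a step that is already met when the one before it is completed fails the run):
1. the middle-size cap is pressed down on its bottle with the fingers (2 mm or more) (z of cap_middle in the frame of bottle_middle below 0.133 m and contact force between the fingers and cap_middle above 1 N), for 0.1 s.
2. it is twisted to where its lugs leave the tabs (over 32 degrees from the shut position), still on the neck (angle between the x axis of cap_middle and the x axis of bottle_middle, either way round above 0.56 rad and z of cap_middle in the frame of bottle_middle below 0.142 m), for 0.05 s.
3. it is lifted off, clear of the mouth (z of cap_middle in the frame of bottle_middle above 0.1725 m and contact force between cap_middle and bottle_middle below 0.2 N), for 0.2 s.
At the end, for the whole second after the job is handed in: The fingers hold the 48 mm cap still and level (14 deg), rim 25 to 100 mm above its bottle's mouth and within 30 mm of straight above it, not touching the bottle; all bottles upright on their pocket floors (within 8 mm), the other two caps shut, the spout upright (z of cap_middle in the frame of bottle_middle between 0.1775 and 0.2525 m and horizontal distance between cap_middle and mouth_middle below 0.03 m and angle between cap_middle's own z axis and vertical below 0.25 rad and contact force between the fingers and cap_middle above 1 N and contact force between cap_middle and bottle_middle below 0.2 N and linear speed of cap_middle below 0.03 m/s and z of each of bottle_narrow, bottle_middle, bottle_wide in the frame of bottle_block below 0.02 m and angle between each of bottle_narrow, bottle_middle, bottle_wide's own z axis and vertical below 0.1 rad and z of cap_narrow in the frame of bottle_narrow below 0.14 m and angle between the x axis of cap_narrow and the x axis of bottle_narrow, either way round below 0.4 rad and z of cap_wide in the frame of bottle_wide below 0.14 m and angle between the x axis of cap_wide and the x axis of bottle_wide, either way round below 0.4 rad and angle between spout's own z axis and vertical below 0.3 rad); the arm keeps its last pose, push and grip.
It fails at once if one of the other two caps is turned free or lifted (not ((z of cap_narrow in the frame of bottle_narrow below 0.14 m and angle between the x axis of cap_narrow and the x axis of bottle_narrow, either way round below 0.4 rad) and (z of cap_wide in the frame of bottle_wide below 0.14 m and angle between the x axis of cap_wide and the x axis of bottle_wide, either way round below 0.4 rad))).
It fails at once if a bottle is lifted more than 18 mm off the floor of its pocket (z of any of bottle_narrow, bottle_middle, bottle_wide in the frame of bottle_block above 0.03 m).
It fails at once if the spout is knocked more than 40 mm from its place (distance of spout from where it was at the start of the episode above 0.04 m).
It also fails if it takes over 35 s, if anything falls off the work surface, if the arm or the gripper's body presses on something with over 40 N, if the wrist force passes 120 N, or if a joint passes its speed limit or range.

## Working session

There is one attempt and no reset: what is moved stays moved. The work goes in short steps, Python scripts to look and compute and a shell command to move; the robot and the scene stay as the last step left them, time stands still between calls to the robot, and variables do not carry over. Pictures are saved under pics/ and viewed, at most 10 in all, crops included, and the job is handed in when it is done.

```bash
mkdir -p pics; ls
python3 - <<'E'
from bench import monitor,cams,r
import cv2,numpy as np
s=monitor.read_state();print(s['time'],s['ee_pos'],s['eef_rot'],s['width'],r.tcp_to_grasp)
for n in('scene','top'):
    c=cams.camera(n);cv2.imwrite(f'pics/{n}0.png',c['pixels']);np.savez(f'{n}0.npz',**c);print(n,c['vfov'],c['cx'],c['cy'],c['T'],[k for k in c])
E
```

```text
pics
0.0 [0.14287965 0.60804024 0.22174291] [ 1.15144176e-01  9.93348531e-01 -7.15558877e-04 -5.11526964e-05] 0.08706447327772346 0.0187
scene 42.06098471531211 325.0835417735355 237.7906686358534 [[ 0.89933252  0.28000794 -0.335852    0.05299506]
 [-0.4372271   0.56568431 -0.69916645 -0.75812557]
 [-0.00578595  0.77562672  0.63116536  0.8658423 ]
 [ 0.          0.          0.          1.        ]] ['pixels', 'z_map', 'vfov', 'cx', 'cy', 'T']
top 53.86001410783079 320.74391926813854 245.83838392190225 [[-0.0097355   0.99450789 -0.10420786  0.36829944]
 [-0.99993216 -0.0090158   0.0073752   0.05191133]
 [ 0.00639518  0.10427259  0.99452819  1.05620096]
 [ 0.          0.          0.          1.        ]] ['pixels', 'z_map', 'vfov', 'cx', 'cy', 'T']
```

View pics/scene0.png

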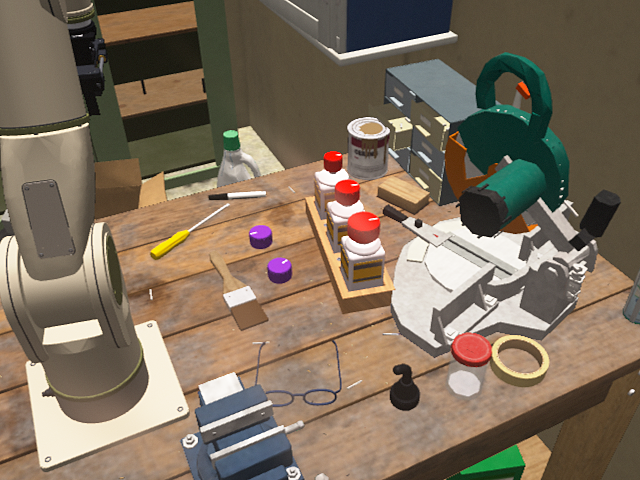

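View pics/top0.png

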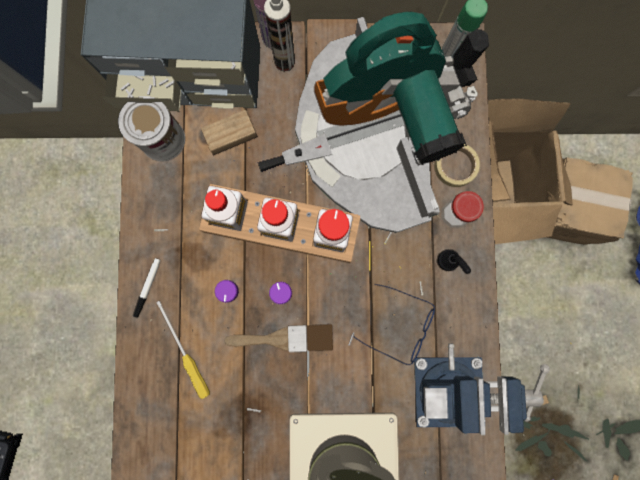

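The scene picture shows three red caps on the block, at about (333,160), (347,188) and (364,225). The top picture shows them at (216,201), (275,212) and (335,225), with purple decoys at (226,291) and (280,293) and the spout at (447,260). The middle-size cap looks like the one in the centre pocket, so I'll measure them.

```bash
cat > h.py <<'E'
import numpy as np,cv2
def cloud(c):
    f=240/np.tan(np.radians(c['vfov'])/2);z=c['z_map'].astype(float)
    v,u=np.mgrid[:480,:640]
    p=np.stack([(u-c['cx'])/f*z,-(v-c['cy'])/f*z,-z],-1)
    T=np.asarray(c['T']);return p@T[:3,:3].T+T[:3,3]
def red(c):
    h=cv2.cvtColor(c['pixels'],cv2.COLOR_BGR2HSV)
    return ((h[...,0]<6)|(h[...,0]>174))&(h[...,1]>150)&(h[...,2]>90)&(c['z_map']>0)
E
python3 - <<'E'
from h import *
for n in('top','scene'):
    c=dict(np.load(n+'0.npz'));P=cloud(c);m=red(c)
    k,l,st,ce=cv2.connectedComponentsWithStats(m.astype(np.uint8))
    for i in range(1,k):
        if st[i,4]<60: continue
        q=P[l==i];zt=np.percentile(q[:,2],90);t=q[abs(q[:,2]-np.median(q[q[:,2]>zt-.01][:,2]))<.004]
        if not(.3<t[:,0].mean()<.8): continue
        (cx,cy),rad=cv2.minEnclosingCircle(t[:,:2].astype(np.float32))
        x,y,w,hh,_=st[i]
        # white mark: pixels at top height within circle, not red, bright
        d=np.hypot(P[...,0]-cx,P[...,1]-cy)
        w=(d<rad*.95)&(abs(P[...,2]-t[:,2].mean())<.006)&(c['pixels'].min(-1)>150)
        a=P[w].mean(0)-[cx,cy,0] if w.any() else np.zeros(3)
        print(n,ce[i].round(),'ctr',np.round([cx,cy],4),'mean',t.mean(0).round(4),'diam mm',rad*2000, 'mark',np.degrees(np.arctan2(a[1],a[0])),np.hypot(*a[:2]))
    # timber block top: z~.042
    s=(abs(P[...,2]-.042)<.006)&(P[...,0]>.45)&(P[...,0]<.75)&(P[...,1]>-.15)&(P[...,1]<.35)
    k,l,st,_=cv2.connectedComponentsWithStats(s.astype(np.uint8));i=1+st[1:,4].argmax()
    print('block',cv2.minAreaRect(P[l==i][:,:2].astype(np.float32)))
    b=(P[...,2]>.05)&(P[...,0]>.3)&(P[...,0]<.95)&(P[...,1]<.1)&(P[...,2]<.5)
E
```

```text
top [215. 200.] ctr [0.5516 0.2445] mean [0.5501 0.2448 0.1763] diam mm 38.12742605805397 mark -10.526858334389217 0.011853118561727093
top [459. 210.] ctr [ 0.5465 -0.2552] mean [ 0.541  -0.2404  0.0985] diam mm 61.560094356536865 mark 0.0 0.0
top [274. 212.] ctr [0.527  0.1323] mean [0.5256 0.1328 0.1765] diam mm 48.391688615083694 mark -12.543632640677904 0.014419422530846092
top [469. 206.] ctr [ 0.549  -0.2603] mean [ 0.5484 -0.2606  0.0981] diam mm 41.67666286230087 mark 0.0 0.0
top [333. 225.] ctr [0.5026 0.0205] mean [0.5011 0.0209 0.1766] diam mm 58.14686790108681 mark -11.711891450964309 0.018213993078153218
block ((0.564227819442749, 0.07555864751338959), (0.4552910029888153, 0.2195093333721161), 85.79937744140625)
scene [332. 161.] ctr [0.5532 0.2418] mean [0.5524 0.2412 0.1759] diam mm 44.196248054504395 mark 1.2016772996310947 0.012909859184610786
scene [348. 191.] ctr [0.5275 0.1308] mean [0.527  0.1284 0.176 ] diam mm 54.232995957136154 mark 18.69888373485573 0.01379125245932935
scene [362. 225.] ctr [0.503  0.0198] mean [0.5023 0.0171 0.1762] diam mm 61.514612287282944 mark 4.296440036155158 0.01590124342527429
scene [470. 353.] ctr [ 0.5499 -0.2614] mean [ 0.5458 -0.2668  0.0982] diam mm 64.76239114999771 mark 0.0 0.0
scene [471. 347.] ctr [ 0.5512 -0.2613] mean [ 0.5505 -0.2607  0.0981] diam mm 49.08972978591919 mark 0.0 0.0
block ((0.5706839561462402, 0.06854218244552612), (0.44870510697364807, 0.21337179839611053), 77.5621337890625)
```

Run:
```python
from h import *
for n in('top','scene'):
    P=cloud(dict(np.load(n+'0.npz'))).reshape(-1,3)
    d=P[:,:2]-[.527,.1318];rr=np.hypot(*d.T);a=np.degrees(np.arctan2(d[:,1],d[:,0]))
    for z0 in(.15,.2,.25):
      for lo in range(-180,180,30):
        m=(P[:,2]>z0)&(P[:,2]<.6)&(rr<.3)&(rr>.03)&(a>=lo)&(a<lo+30)&(P[:,0]>.3)
        if m.sum()>3:
            j=np.argsort(rr[m])[3];print(n,z0,lo,'closest',rr[m][j].round(3),P[m][j].round(3))
```

```text
top 0.15 -120 closest 0.085 [0.511 0.048 0.178]
top 0.15 -90 closest 0.103 [0.53  0.029 0.176]
top 0.15 -60 closest 0.179 [0.682 0.042 0.263]
top 0.15 -30 closest 0.182 [0.686 0.043 0.265]
top 0.15 0 closest 0.27 [0.789 0.199 0.166]
top 0.15 30 closest 0.299 [0.786 0.282 0.169]
top 0.15 60 closest 0.098 [0.544 0.228 0.173]
top 0.2 -90 closest 0.257 [ 0.596 -0.116  0.273]
top 0.2 -60 closest 0.179 [0.682 0.042 0.263]
top 0.2 -30 closest 0.182 [0.686 0.043 0.265]
top 0.2 0 closest 0.273 [0.792 0.198 0.209]
top 0.25 -90 closest 0.257 [ 0.596 -0.116  0.273]
top 0.25 -60 closest 0.179 [0.682 0.042 0.263]
top 0.25 -30 closest 0.182 [0.686 0.043 0.265]
scene 0.15 -120 closest 0.088 [0.519 0.045 0.176]
scene 0.15 -90 closest 0.102 [0.528 0.03  0.174]
scene 0.15 -60 closest 0.181 [0.684 0.041 0.26 ]
scene 0.15 -30 closest 0.184 [0.686 0.04  0.238]
scene 0.15 0 closest 0.271 [0.791 0.194 0.152]
scene 0.15 60 closest 0.094 [0.547 0.224 0.154]
scene 0.2 -90 closest 0.259 [ 0.6   -0.117  0.269]
scene 0.2 -60 closest 0.181 [0.684 0.041 0.26 ]
scene 0.2 -30 closest 0.184 [0.686 0.04  0.238]
scene 0.2 0 closest 0.275 [0.793 0.204 0.204]
scene 0.25 -90 closest 0.259 [ 0.6   -0.117  0.269]
scene 0.25 -60 closest 0.181 [0.684 0.041 0.26 ]
scene 0.25 -30 closest 0.184 [0.688 0.043 0.268]
```

```bash
python3 -m crank '{"steps": [[[0.5,-0.6,0.5],[0,0,-1]],[[0.8,-1,0.5],[0,0,-1]],[[0.8,-1,0],[0,0,-1]],[[0.8,-1,0],[0,0,-1]]]}' 87; python3 -c "
from bench import monitor
s=monitor.read_state();print(s['joint_positions'])"
```

```text
time: 0.43
ee_pos: [0.2161, 0.5175, 0.2479]
eef_rot: [0.288, 0.958, 0.0, -0.0]
ft_force: [1.4, -0.6, -0.1]
width: 0.0871
grip_force: 0.0
[-1.27703721  0.17639599  0.02324439  1.60032671 -0.0042137   1.3641926
 -0.2661379 ]
```

```bash
python3 -m crank '{"steps": [[[0.8,-1,0],[0,0,-1]],[[0.8,-1,0],[0,0,-1]],[[0.8,-1,0],[0,0,-1]],[[0.8,-1,0],[0,0,-1]],[[0.8,-1,0],[0,0,-1]],[[0.8,-1,0],[0,0,-1]],[[0.8,-1,0],[0,0,-1]],[[0.8,-1,0],[0,0,-1]],[[0.8,-1,0],[0,0,-1]],[[0.8,-1,0],[0,0,-1]]]}'; python3 -c "
from bench import monitor
s=monitor.read_state();print(s['joint_positions'])"
```

```text
time: 1.27
ee_pos: [0.416, 0.267, 0.2474]
eef_rot: [0.666, 0.746, -0.0, -0.0]
ft_force: [0.2, 1.0, -0.2]
width: 0.0874
grip_force: 0.0
[-0.97350736  0.0179858   0.31670285  1.77497082 -0.00580949  1.34968926
 -0.54148316]
```

```bash
python3 -m crank '{"steps": [[[0.74,-0.9,0],[0,0,-1]],[[0.74,-0.9,0],[0,0,-1]],[[0.74,-0.9,0],[0,0,-1]],[[0.74,-0.9,0],[0,0,-1]],[[0.74,-0.9,-0.8],[0,0,-1]],[[0.74,-0.9,-0.8],[0,0,-1]],[[0,0,0],[0,0,-1]],[[0,0,0],[0,0,0]]]}'
python3 - <<'E'
from bench import monitor,cams
from h import *
s=monitor.read_state();print(s['joint_positions'])
c=cams.camera('scene');cv2.imwrite('pics/s1.png',cv2.resize(c['pixels'][80:320,220:540],(800,600)))
E
```

```text
time: 1.93
ee_pos: [0.5264, 0.1315, 0.2062]
eef_rot: [0.86, 0.51, -0.001, 0.0]
ft_force: [0.4, -0.0, 1.0]
width: 0.0866
grip_force: 0.0
[-0.78656433  0.16512913  0.51227361  1.72702377 -0.08307478  1.27392738
 -0.75558048]
```

View pics/s1.png

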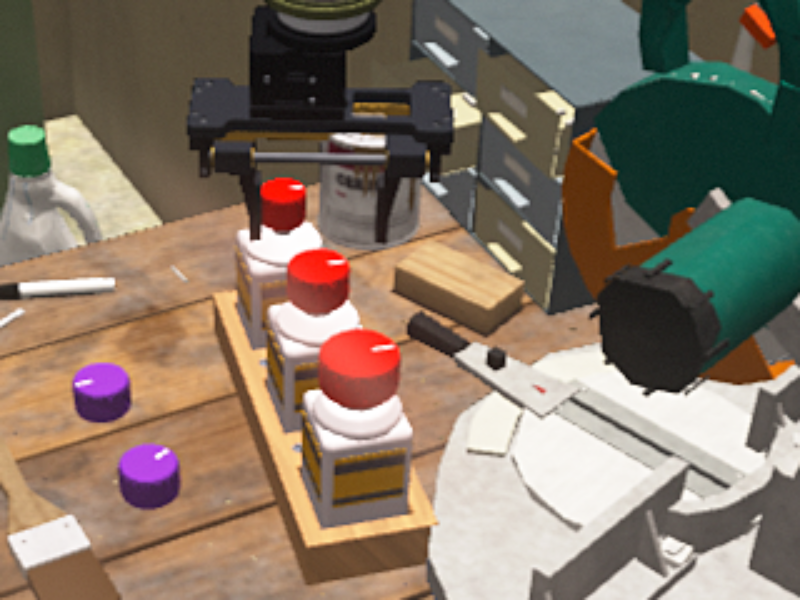

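The gripper is above the middle cap: the fingertips are at about (255,230) and (383,240) in the crop, and the cap top is at (318,262). Next I'll descend and grip.

```bash
python3 -m crank '{"steps": [[[0,0,-0.8],[0,0,0]],[[0,0,-0.8],[0,0,0]],[[0,0,-0.6],[0,0,0]],[[0,0,0],[0,0,0]]]}' && python3 -m crank '{"steps": [[[0,0,0],[0,0,0]],[[0,0,0],[0,0,0]],[[0,0,0],[0,0,0]],[[0,0,0],[0,0,0]],[[0,0,0],[0,0,0]],[[0,0,0],[0,0,0]]]}' 30 45
```

```text
time: 2.32
ee_pos: [0.5245, 0.1345, 0.1503]
eef_rot: [0.857, 0.516, -0.002, -0.0]
ft_force: [-0.2, 0.0, -0.9]
width: 0.0874
grip_force: 0.0
time: 2.82
ee_pos: [0.5267, 0.1336, 0.153]
eef_rot: [0.858, 0.513, 0.0, 0.0]
ft_force: [0.4, 0.9, 0.5]
width: 0.0546
grip_force: 0.0
```

```bash
python3 -m crank '{"steps": [[[0,0,0],[0,0,0]],[[0,0,0],[0,0,0]],[[0,0,0],[0,0,0]],[[0,0,0],[0,0,0]]]}'
```

```text
time: 3.15
ee_pos: [0.527, 0.1332, 0.1529]
eef_rot: [0.858, 0.513, 0.0, 0.0]
ft_force: [2.3, -1.8, 2.8]
width: 0.0472
grip_force: 45.0
```

Gripped: the opening is 47 mm at 45 N. Now I'll press down about 7 mm.

```bash
python3 -m crank '{"steps": [[[0,0,-0.1],[0,0,0]],[[0,0,-0.1],[0,0,0]],[[0,0,-0.05],[0,0,0]],[[0,0,0],[0,0,0]],[[0,0,0],[0,0,0]]]}'
```

```text
time: 3.57
ee_pos: [0.5279, 0.1331, 0.1478]
eef_rot: [0.858, 0.513, 0.001, 0.001]
ft_force: [1.4, -2.8, 11.3]
width: 0.0476
grip_force: 45.0
```

```bash
python3 -m crank '{"steps": [[[0,0,-0.1],[0,0,0]],[[0,0,-0.1],[0,0,0]],[[0,0,0],[0,0,0]],[[0,0,0],[0,0,0]]]}'
```

```text
time: 3.9
ee_pos: [0.5284, 0.1333, 0.1458]
eef_rot: [0.858, 0.513, 0.003, -0.0]
ft_force: [-9.8, -6.1, 39.7]
width: 0.0476
grip_force: 45.0
```

```bash
python3 -m crank '{"steps": [[[0,0,-0.0],[0,0,0.5]],[[0,0,0.08],[0,0,0.5]],[[0,0,0],[0,0,1]],[[0,0,0],[0,0,1]],[[0,0,0],[0,0,1]]]}'
```

```text
time: 4.32
ee_pos: [0.5283, 0.1344, 0.1459]
eef_rot: [0.755, 0.656, 0.003, 0.0]
ft_force: [0.1, 0.5, 18.1]
width: 0.0474
grip_force: 45.0
```

```bash
python3 -m crank '{"steps": [[[0,0,0],[0,0,1]],[[0,0,0],[0,0,1]],[[0,0,0],[0,0,1]],[[0,0,0],[0,0,1]],[[0,0,0],[0,0,0]]]}'
python3 - <<'E'
from bench import monitor,cams
from h import *
print(monitor.read_state()['torque'])
for n in('scene','top'):
    c=cams.camera(n)
    x=c['pixels'][130:290,265:465] if n=='scene' else c['pixels'][150:270,200:360]
    cv2.imwrite(f'pics/t_{n}.png',cv2.resize(x,(800,600) if n=='top' else (750,600)))
E
```

```text
time: 4.73
ee_pos: [0.5281, 0.1345, 0.1459]
eef_rot: [0.628, 0.778, 0.002, 0.001]
ft_force: [-0.1, 0.2, 18.4]
width: 0.0472
grip_force: 45.0
[-0.08174868  0.28230584  0.04986619]
```

View pics/t_scene.png

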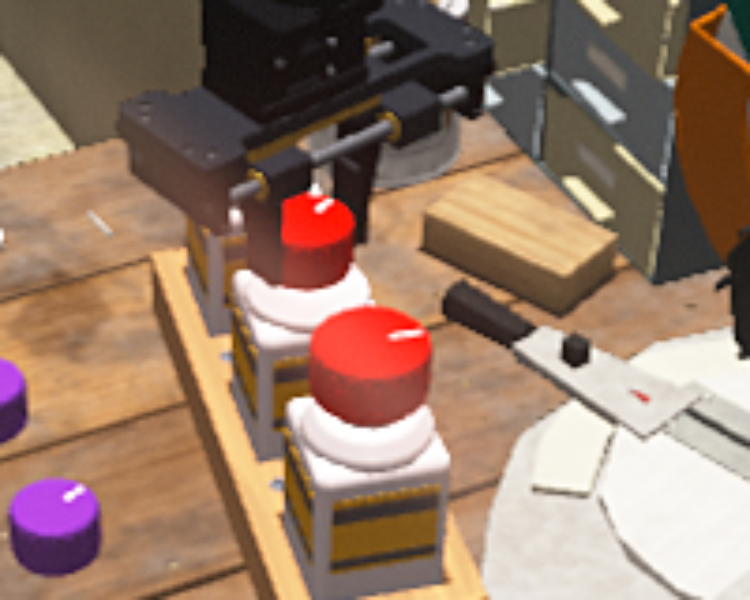

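The middle cap is pressed down, and its mark at (322,205) has turned with the gripper compared with the wide cap's mark at (405,335). I'll keep twisting.

```bash
python3 -m crank '{"steps": [[[0,0,0],[0,0,1]],[[0,0,0],[0,0,1]],[[0,0,0],[0,0,1]],[[0,0,0],[0,0,1]],[[0,0,0],[0,0,1]],[[0,0,0],[0,0,1]],[[0,0,0],[0,0,1]],[[0,0,0],[0,0,1]],[[0,0,0],[0,0,0]]]}'
python3 - <<'E'
from bench import monitor,cams
from h import *
s=monitor.read_state();print(s['torque'],s['joint_positions'])
c=cams.camera('scene')
cv2.imwrite(f'pics/u.png',cv2.resize(c['pixels'][130:290,265:465],(750,600)))
E
```

```text
time: 5.58
ee_pos: [0.528, 0.1347, 0.1459]
eef_rot: [0.324, 0.946, 0.002, 0.001]
ft_force: [-0.6, 0.1, 18.3]
width: 0.0474
grip_force: 45.0
[0.08475942 0.2883425  0.09420124] [-0.63486733  0.21084512  0.34237999  1.79502062 -0.07894391  1.14405808
  0.64278457]
```

View pics/u.png

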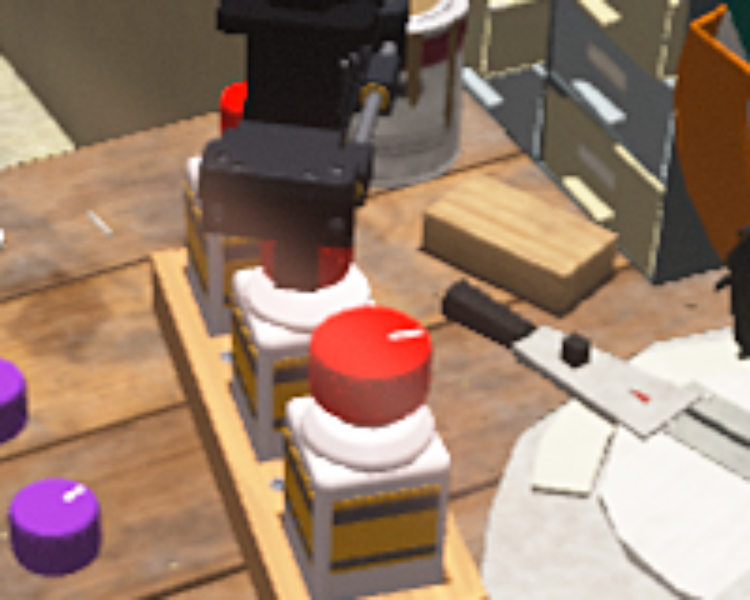

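The tool has turned 80°, which is near the edge of the release window (36 to 82). I'll turn back to about 65° before lifting.

```bash
python3 -m crank '{"steps": [[[0,0,0],[0,0,-1]],[[0,0,0],[0,0,-1]],[[0,0,0],[0,0,-1]],[[0,0,0],[0,0,0]]]}'; python3 -c "
from bench import monitor
s=monitor.read_state();print(s['torque'])"
python3 -m crank '{"steps": [[[0,0,0.2],[0,0,0]],[[0,0,0.2],[0,0,0]],[[0,0,0.2],[0,0,0]],[[0,0,0.1],[0,0,0]],[[0,0,0],[0,0,0]]]}'
```

```text
time: 5.97
ee_pos: [0.5283, 0.1343, 0.1459]
eef_rot: [0.45, 0.893, 0.002, 0.002]
ft_force: [0.6, -0.6, 18.0]
width: 0.0473
grip_force: 45.0
[-0.19947985  0.04193775 -0.05128589]
time: 6.38
ee_pos: [0.5262, 0.1335, 0.1608]
eef_rot: [0.448, 0.894, -0.0, -0.0]
ft_force: [0.6, -0.1, 0.5]
width: 0.0476
grip_force: 45.0
```

The cap came free with no resistance, so I'll lift it to about 5 cm clear.

```bash
python3 -m crank '{"steps": [[[0,0,0.3],[0,0,0]],[[0,0,0.5],[0,0,0]],[[0,0,0.5],[0,0,0]],[[0,0,0.5],[0,0,0]],[[0,0,0.4],[0,0,0]],[[0,0,0.2],[0,0,0]],[[0,0,0],[0,0,0]],[[0,0,0],[0,0,0]],[[0,0,0],[0,0,0]],[[0,0,0],[0,0,0]]]}'
python3 - <<'E'
from bench import monitor,cams
from h import *
c=cams.camera('scene')
cv2.imwrite(f'pics/v.png',cv2.resize(c['pixels'][90:290,245:495],(750,600)))
E
```

```text
time: 7.22
ee_pos: [0.5261, 0.1334, 0.22]
eef_rot: [0.448, 0.894, -0.0, -0.0]
ft_force: [0.8, 0.4, -0.1]
width: 0.0475
grip_force: 45.0
```

View pics/v.png

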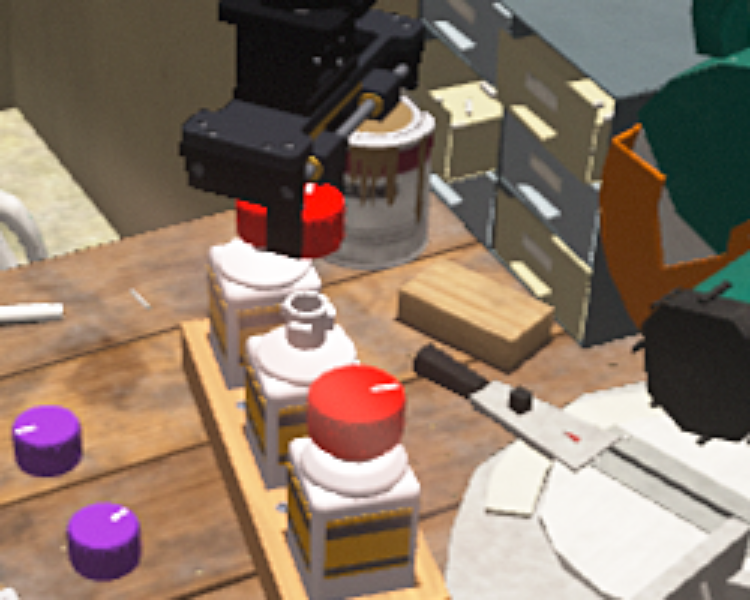

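The picture shows the bare neck at (307,310), the red cap in the gripper at (310,215) straight above it, and the bottles seated in the block.

```bash
python3 -c "
from bench import ticket
print(ticket.close_job())"
```

```text
the job is handed in; nothing more can be done
None
```

The 48 mm cap is off its bottle and held in the gripper about 5 cm above the open mouth; the job is handed in, but the hand-in call gave no verdict.

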